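# Roll the kitchen timer's minute drum to 6 and start it

## Robot

A 6-joint arm with a two-finger parallel gripper is mounted at the origin on the work surface. World frame = base frame: x ahead of the robot, y to its left, z up, the work surface at z = 0. Lengths are in mm, angles in rad, forces in N, time in s.
With the tool pointing down it reaches from about 350 to 875 mm from the base axis. Payload 4.2 kg.
Tool frame: the origin (TCP) lies at the very end of the fingers, on their centre line; the grasp point (between the pads) lies 19 mm behind it; z points along the fingers, y is the line along which they close (so a half turn about z gives the same grasp; the last joint's range is limited). The gripper opens to 85 mm and grips with 20 to 120 N. Pads are 22 mm wide; open, the fingers measure 114 mm over their backs; the gripper's body (76 mm by 85 mm) begins 54 mm behind the grasp point. The pads swing forward as they close: fully open they stand 13 mm farther back than shut.
Start: joints at [1.559, 0.385, 0.008, 0, -1.194, -0.259], TCP at [167.157, 602.211, 231.312] pointing down, gripper open.
Joint ranges: [-3.14, 3.14], [-1.21, 2.06], [-1.07, 1.41], [-3.16, 2.05], [-2.99, -0.16], [-3.1, 3.1]. Speed limits (rad/s): [2.79, 2.79, 3.14, 3.14, 3.14, 3.14].

## Interface

Orientations are given as a unit quaternion [x, y, z, w].
In Python, from bench import read_state, get_image, camera_model, job_done gives the robot as it stands.
- The arm moves only by the shell command python3 -m handwheel 'ROWS'. ROWS is JSON, a list of rows, each a list of 7 numbers: the shift along the tool's x, y, z in m, then the turn, a rotation vector about the tool's x, y, z in rad, then the gripper's target within -1 to 1 (fully open at 1, half-way at 0, shut at -1). In form: [[dx, dy, dz, wx, wy, wz, jaw], ...]. A call has 1 to 10 rows; each row is the pose to reach, as a shift and turn from the pose commanded when the call began, along the tool's axes at that moment; what a row does not reach only later rows make up. A row lasts 1/8 s, in which the tool goes at most 62.5 mm and 10.7 degrees, less where a joint would pass 70% of its speed; a pose out of reach is approached as far as the arm can. A call with a gripper value outside its range is refused whole. The fingers move at their own pace and stop on an object; the grip force is fixed at half the most. Time passes only in rows, so rows that repeat a pose let the fingers close. It gives the time, the measured TCP pose, the force, the opening and the grip force at its end, in the units of the state.
- read_state(): the state, without advancing time (a new reading comes with each control period).
- get_image(name): name is "scene" or "top"; returns (picture, depth): 384x512x3 uint8, blue, green, red; 384x512 float32, mm along the optical axis (not along the pixel's ray), 0 where there is no reading.
- camera_model(name): a dict with "K" (3x3 intrinsics, pixels), "rvec" (rotation vector, rad) and "tvec" (3), from world to camera coordinates, as OpenCV has them. Camera axes: x right, y down, z forward; pixel columns grow to the right and rows downward; lengths in mm; the calibration is good to about 2 mm. A picture is of the moment at which its call begins. camera_model takes no time and is no camera call.
- job_done(): hands the job in; it is judged then, once.
The state is a dict: "clock": time; "joints": joint angles; "joint_vel": joint speeds; "joint_efforts": joint torques, N m; "position": TCP position; "ee_rot": TCP orientation; "contact_force": force on the tool from outside, world axes, zero at the start; "wrist_torque": the same for the moment, N m; "gripper_width": finger opening in mm; "grasp_force": force on a finger pad.
Only numpy, scipy, OpenCV 4.12 (cv2) and the standard library are available. Lean on these libraries where they do the work, as an engineer would, in place of code of your own. Each camera call takes 0.05 s, during which the arm holds its last target. There are 200 camera calls.

## Task

Set the kitchen timer on the counter to 6 minutes: rest a fingertip on the dark rubber thumbwheel, press just hard enough to grip it and roll it until the whole 6 stands in the little window, then press the green start button down and let go. Push gently, never with more than about 18 N anywhere on the timer, do not press start before the 6 is in place, and leave the mug, the glass and the jar where they stand.

Things in the scene. Friction and masses are not known exactly. Their poses are not given: they have to be found in the camera images.
- timer: Grey table timer, 140 (x) by 190 (y) by 70 mm high, fixed to the counter; origin at the centre of its underside. The drum's axle runs along its y. On top: rubber thumbwheel at y = +52 mm, raised black window hood at y = -4 mm (80 mm in x, 46 mm in y, 18 mm above the top plate), green button at y = -60 mm.
- tread_slot (a point): Point at top plate level (70 mm above the counter) above the drum's axle, mid-width of the dark rubber tread (radius 36, 40 mm wide along y) that stands through the slot. The tread's crown is 10 to 18 mm above this point, different each run and not measured: feel for it. Pressed down, the sprung drum sinks 1 mm per 4.5 N, up to 6 mm, then is solid.
- window (a point): Centre of the window opening, at the top of the black hood, 18 mm above the top plate: opening 24 mm (x) by 22 mm (y). One red number of the white band beneath shows in it; the numbers are 16 mm high with their tops towards the timer's +x, so they read upright from the robot's side (seen from the far side the 6 looks like a 9; there is no 9).
- drum (a joint): Drum angle, rad; grows as the tread's crown moves to the timer's +x (36 mm of rim per rad). Numbers 1 to 8 are 0.785 apart: 1 is centred in the window at 0, 6 at 3.927, 8 at 5.498. Starts between 1.1 and 2.9, stays where left. Rolling takes about 4.5 N along the rim: a fingertip pressed with too little force slips (rubber grip varies); 8 to 11 N drives it well.
- start_top (a point): Middle of the top of the green start button, 28 mm across, on the timer's top. Goes straight down 6 mm against a spring, 8 N when fully down; springs back up when let go.
- start (a joint): Travel of the start button in m: 0 up, 0.006 fully down; it counts as pressed beyond 0.003.
- mug_mid (a point): Centre, half-way up, of a white mug, 64 mm across and 65 mm high. Must not be disturbed.
- glass_mid (a point): Centre, half-way up, of a clear drinking glass, 62 mm across and 95 mm high. Must not be disturbed.
- jar_mid (a point): Centre, half-way up, of an amber jar with a white cap, 60 mm across and 85 mm high. Must not be disturbed.
There are look-alikes about, which are no part of the job. Of the things that look like the timer, the smallest one is meant. What is shaped like the part that bears mug_mid but yellow is not meant.

How it is judged (in metres and radians):
On the way, in this order (a step that is already met when the one before it is completed fails the run):
1. the 6 stands in the window, the drum still (value of joint drum between 3.777 and 4.077 rad and velocity of joint drum between -0.05 and 0.05 rad/s), for 0.2 s.
2. the start button is pressed down (value of joint start above 0.003 m), for 0.05 s.
At the end, for the whole second after the job is handed in: The drum rests with the 6 centred in the window within 0.15 rad (about 5 mm on the number band, so the whole 6 shows), the start button has been pressed after that and is up again, and the mug, glass and jar stand upright within 20 mm of where they were (all of step 1 and value of joint start below 0.002 m and distance of each of mug_mid, glass_mid, jar_mid from where it was at the start of the episode below 0.02 m and angle between each of mug_mid, glass_mid, jar_mid's own z axis and vertical below 0.2 rad); the robot touches nothing.
It fails at once if the timer is pushed with more than 18 N (contact force between anything else and timer above 18 N).
It fails at once if start is pressed while the 6 is not in the window (value of joint start above 0.003 m and not (value of joint drum between 3.777 and 4.077 rad)).
It fails at once if the white mug is shoved or tipped (distance of mug_mid from where it was at the start of the episode above 0.02 m or angle between mug_mid's own z axis and vertical above 0.2 rad).
It fails at once if the drinking glass is shoved or tipped (distance of glass_mid from where it was at the start of the episode above 0.02 m or angle between glass_mid's own z axis and vertical above 0.2 rad).
It fails at once if the amber jar is shoved or tipped (distance of jar_mid from where it was at the start of the episode above 0.02 m or angle between jar_mid's own z axis and vertical above 0.2 rad).
It also fails if it takes over 64 s, if anything falls off the work surface, if the arm or the gripper's body presses on something with over 40 N, if the wrist force passes 120 N, or if a joint passes its speed limit or range.

## Working session

There is one attempt and no reset: what is moved stays moved. The work goes in short steps, Python scripts to look and compute and a shell command to move; the robot and the scene stay as the last step left them, time stands still between calls to the robot, and variables do not carry over. Pictures are saved under pics/ and viewed, at most 10 in all, crops included, and the job is handed in when it is done.

```bash
mkdir -p pics; ls; python3 - <<'E'
from bench import *
import cv2,numpy as np
for n in("scene","top"):
    p,d=get_image(n);cv2.imwrite(f"pics/{n}0.png",p);np.save(f"pics/{n}0.npy",d)
    m=camera_model(n);print(n,m)
print(read_state())
E
```

```text
pics
scene {'K': array([[413.37384628,   0.        , 253.53291148],
       [  0.        , 413.37384628, 194.39228749],
       [  0.        ,   0.        ,   1.        ]]), 'rvec': array([ 2.15605725,  0.84996237, -0.36231039]), 'tvec': array([-405.70888373, -137.71508336, 1321.68244234])}
top {'K': array([[442.63413521,   0.        , 247.50003169],
       [  0.        , 442.63413521, 198.89939497],
       [  0.        ,   0.        ,   1.        ]]), 'rvec': array([ 2.11412007, -2.14284431,  0.16642948]), 'tvec': array([  72.68472288,  534.31685123, 1154.5823168 ])}
{'clock': 0.1, 'joints': array([ 1.55859481e+00,  3.85480209e-01,  6.75392980e-03, -4.25249727e-04,
       -1.19401166e+00, -2.58613640e-01]), 'joint_vel': array([-0.00026544, -0.00087386,  0.00347447,  0.00223148,  0.0003948 ,
       -0.00093456]), 'joint_efforts': array([-2.73336727e-04, -3.93319595e+01,  1.88931441e+01,  4.19793427e+00,
       -2.56563726e-03,  3.84833200e-06]), 'position': array([167.03639579, 601.71805852, 230.32874446]), 'ee_rot': array([ 9.90835317e-01, -1.35071810e-01, -7.68288594e-05,  9.87734572e-04]), 'contact_force': array([-0.80788138,  0.84065829, -0.09985347]), 'wrist_torque': array([ 0.0069359 , -0.02498906, -0.05707148]), 'grasp_force': 0.0, 'gripper_width': 85.63493252115855}
```

View pics/scene0.png

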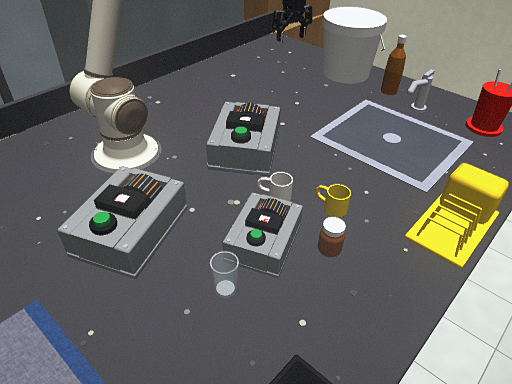

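View pics/top0.png

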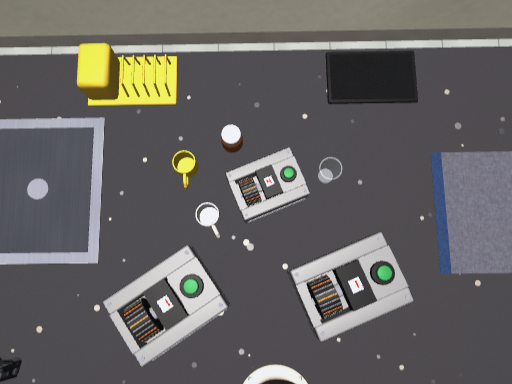

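The top view shows three timers, at px (268,184), (165,305) and (351,286). The first, between the white mug (208,215), the glass (329,169) and the jar (231,137), is clearly the smallest, so it is the one meant. The yellow mug at (184,163) is the decoy. Next I'll measure and confirm in a crop.

```bash
cat > h.py <<'E'
import cv2,numpy as np
from bench import *
def cam(n):
    m=camera_model(n);R=cv2.Rodrigues(m["rvec"])[0];return m["K"],R,m["tvec"].ravel()
def ray(n,uv,z):
    K,R,t=cam(n);d=R.T@np.linalg.inv(K)@np.array([uv[0],uv[1],1.]);c=-R.T@t
    return c+d*(z-c[2])/d[2]
def proj(n,P):
    m=camera_model(n);return cv2.projectPoints(np.array(P,float).reshape(-1,3),m["rvec"],m["tvec"],m["K"],None)[0].reshape(-1,2)
def cloud(n,d):
    K,R,t=cam(n);v,u=np.mgrid[:d.shape[0],:d.shape[1]]
    p=np.stack([(u-K[0,2])/K[0,0]*d,(v-K[1,2])/K[1,1]*d,d],-1)
    P=(p-t)@R;P[d==0]=np.nan;return P
E
python3 - <<'E'
from h import *
n="top";p=cv2.imread("pics/top0.png");d=np.load("pics/top0.npy");P=cloud(n,d)
g=cv2.inRange(cv2.cvtColor(p,cv2.COLOR_BGR2HSV),(45,120,60),(80,255,255))
k,l,s,c=cv2.connectedComponentsWithStats(g)
for i in range(1,k):
    if s[i,4]>40: print("green",c[i],s[i],np.nanmedian(P[l==i],0))
# timer: component above z 55
z=P[...,2]
m=((z>60)&(z<80)).astype(np.uint8); m=cv2.morphologyEx(m|((z>60)&(z<95)).astype(np.uint8),cv2.MORPH_OPEN,np.ones((3,3)))
k,l,s,c=cv2.connectedComponentsWithStats(m)
for i in range(1,k):
    if s[i,4]>300:
        Q=P[l==i];r=cv2.minAreaRect(Q[:,:2].astype(np.float32));print(c[i],r,np.nanmedian(Q[:,2]))
hsv=cv2.cvtColor(p,cv2.COLOR_BGR2HSV)
for name,(u,v) in dict(mug=(208,215),jar=(231,134),glass=(329,169)).items():
    Q=P[v-12:v+13,u-12:u+13].reshape(-1,3);Q=Q[Q[:,2]>30];print(name,ray(n,(u,v),65 if name=='mug' else 90),len(Q),Q.max(0) if len(Q) else 0)
cv2.imwrite("pics/c1.png",np.hstack([cv2.resize(p[140:230,210:320],None,fx=5,fy=5,interpolation=cv2.INTER_CUBIC)]))
E
```

```text
green [288.32142857 172.5952381 ] [284 168  10  10  84] [595.5181757  -42.50825226  90.95125015]
green [384.         272.44791667] [377 265  15  16 192] [ 335.04415298 -267.42608074  125.02066712]
green [190.24861878 285.93922652] [183 279  15  15 181] [307.33646261 208.07007138 124.12822659]
[230.60815047 134.33855799] ((707.5481567382812, 109.69462585449219), (52.892906188964844, 49.8589973449707), 52.940433502197266) 84.00853261349621
[270.78108289 181.37266043] ((575.8015747070312, 12.132232666015625), (140.79916381835938, 190.644775390625), 21.80031967163086) 70.19318407539066
[249.41752577 190.06701031] ((556.6607666015625, 59.47279739379883), (69.6494369506836, 42.51942825317383), 21.723255157470703) 80.83033906266128
mug [490.13700221 170.57281276  65.        ] 192 [522.81996496 203.04419066  69.81801289]
jar [704.47725814 106.96129751  90.        ] 409 [734.79869591 137.88724009  89.65782472]
glass [ 604.37879063 -150.53715665   90.        ] 357 [ 636.31922261 -123.26537208   99.47111132]
```

View pics/c1.png

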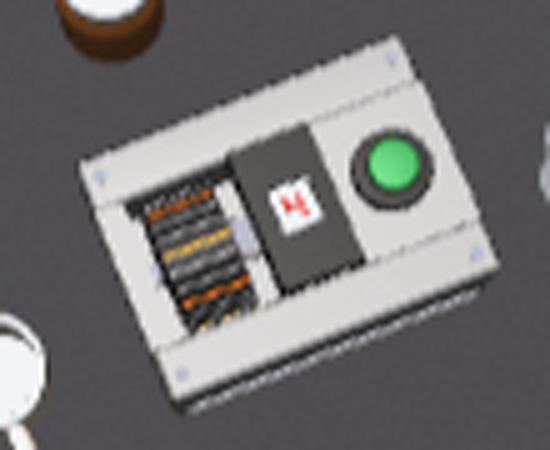

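The crop confirms it: grey top of 140 x 190 mm at z 70 (centre about (576,12), yaw 21.8°), tread on the left, green button on the right, and a "4" in the window. Now I'll work out the approach.

```bash
cat >> h.py <<'E'
from scipy.spatial.transform import Rotation as Ro
C=np.array([575.8,12.1,0]);yaw=np.deg2rad(21.8)
T=Ro.from_euler('z',yaw).as_matrix()
def tim(x,y,z): return C+T@np.array([x,y,z])
def status():
    s=read_state();R=Ro.from_quat(s["ee_rot"])
    q=T.T@(s["position"]-C);print("t",round(s["clock"],2),"tcp",s["position"].round(1),"in timer",q.round(1),"F",s["contact_force"].round(2),"F timer",(T.T@s["contact_force"]).round(2),"w",round(s["gripper_width"],1))
    return s,R
def shift(x,y,z):
    s,R=status();Rt=Ro.from_matrix(T@np.diag([1.,-1,-1]))
    print("shift m",(R.inv().apply(tim(x,y,z)-s["position"])/1000).round(4),"rot",(R.inv()*Rt).as_rotvec().round(4))
E
python3 - <<'E'
from h import *
print(tim(0,52,70),tim(0,-60,70))
shift(-8,52,130)
E
```

```text
[556.48887255  60.381263    70.        ] [598.08207013 -43.60914961  70.        ]
t 0.1 tcp [167.  601.7 230.3] in timer [-160.6  699.3  230.3] F [-0.81  0.84 -0.1 ] F timer [-0.44  1.08 -0.1 ] w 85.6
shift m [0.5138 0.422  0.1012] rot [ 1.900e-03  5.000e-04 -6.515e-01]
```

```bash
python3 -m handwheel '[[0.514,0.422,0,0,0,-0.65,-1],[0.514,0.422,0,0,0,-0.65,-1],[0.514,0.422,0,0,0,-0.65,-1],[0.514,0.422,0,0,0,-0.65,-1],[0.514,0.422,0,0,0,-0.65,-1],[0.514,0.422,0,0,0,-0.65,-1],[0.514,0.422,0,0,0,-0.65,-1],[0.514,0.422,0,0,0,-0.65,-1],[0.514,0.422,0,0,0,-0.65,-1],[0.514,0.422,0,0,0,-0.65,-1]]'
python3 -c "
from h import *
shift(-8,52,130)"
```

```text
clock: 1.35
position: [527.2, 89.1, 231.1]
ee_rot: [0.982, 0.189, -0.0, -0.0]
contact_force: [0.8, 1.3, -0.1]
gripper_width: 0.2
grasp_force: 0.0
t 1.35 tcp [527.2  89.1 231.1] in timer [-16.6  89.5 231.1] F [ 0.82  1.3  -0.13] F timer [ 1.25  0.9  -0.13] w 0.2
shift m [0.0086 0.0375 0.1011] rot [-0.0001  0.0002 -0.0012]
```

```bash
python3 -m handwheel '[[0.009,0.037,0.04,0,0,0,-1],[0.009,0.037,0.09,0,0,0,-1],[0.009,0.037,0.1,0,0,0,-1],[0.009,0.037,0.115,0,0,0,-1],[0.009,0.037,0.125,0,0,0,-1],[0.009,0.037,0.125,0,0,0,-1],[0.009,0.037,0.125,0,0,0,-1]]'
python3 -c "
from h import *
shift(-8,52,90)
p,d=get_image('top');cv2.imwrite('pics/c2.png',np.hstack([cv2.resize(p[140:230,210:320],None,fx=5,fy=5,interpolation=cv2.INTER_CUBIC)]))
"
```

```text
clock: 2.22
position: [549.1, 60.4, 107.3]
ee_rot: [0.982, 0.189, 0.001, -0.0]
contact_force: [0.3, -0.3, 0.2]
gripper_width: -0.1
grasp_force: 0.0
t 2.23 tcp [549.1  60.4 107.3] in timer [ -6.9  54.7 107.3] F [ 0.26 -0.32  0.18] F timer [ 0.13 -0.39  0.18] w -0.1
shift m [-0.0012  0.0027  0.0173] rot [ 0.0002 -0.002  -0.0005]
```

View pics/c2.png

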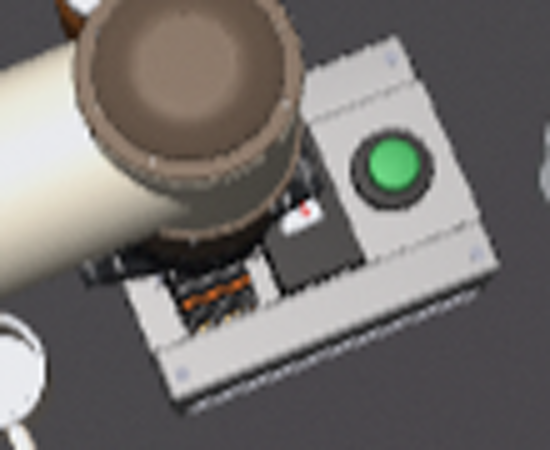

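The arm covers half the window (about (300,215) in the crop) in this view. I'll feel for the crown.

```bash
python3 -m handwheel '[[-0.001,0.003,0.012,0,0,0,-1],[-0.001,0.003,0.017,0,0,0,-1],[-0.001,0.003,0.0175,0,0,0,-1],[-0.001,0.003,0.0175,0,0,0,-1]]'; for i in 1; do python3 -m handwheel '[[0,0,0.001,0,0,0,-1],[0,0,0.0015,0,0,0,-1],[0,0,0.0015,0,0,0,-1]]'; done
```

```text
clock: 2.78
position: [548.8, 56.7, 88.7]
ee_rot: [0.982, 0.188, -0.0, 0.0]
contact_force: [-0.3, -1.0, 0.5]
gripper_width: 0.1
grasp_force: 0.0
clock: 3.15
position: [548.7, 56.7, 87.4]
ee_rot: [0.982, 0.188, 0.0, -0.0]
contact_force: [-0.1, -0.5, 0.2]
gripper_width: -0.1
grasp_force: 0.0
```

```bash
python3 -m handwheel '[[0,0,0.001,0,0,0,-1],[0,0,0.0015,0,0,0,-1],[0,0,0.0015,0,0,0,-1]]'
```

```text
clock: 3.52
position: [548.8, 56.7, 85.9]
ee_rot: [0.982, 0.189, 0.0, 0.0]
contact_force: [-0.8, -0.0, 0.4]
gripper_width: 0.5
grasp_force: 0.5
```

```bash
python3 -m handwheel '[[0,0,0.001,0,0,0,-1],[0,0,0.0015,0,0,0,-1],[0,0,0.0015,0,0,0,-1]]'
```

```text
clock: 3.9
position: [548.9, 56.7, 84.8]
ee_rot: [0.982, 0.189, 0.0, 0.0]
contact_force: [-1.2, -0.5, 5.0]
gripper_width: -0.2
grasp_force: 2.5
```

Contact is at about z 85.8, and I need about 9 N. I'll press 1 mm more and roll +x.

```bash
python3 -m handwheel '[[0,0,0.001,0,0,0,-1],[0,0,0.001,0,0,0,-1]]';python3 -m handwheel '[[0.002,0,0,0,0,0,-1],[0.004,0,0,0,0,0,-1],[0.006,0,0,0,0,0,-1],[0.008,0,0,0,0,0,-1],[0.008,0,0,0,0,0,-1]]'
python3 -c "
from h import *
status()
p,d=get_image('scene');cv2.imwrite('pics/c3.png',cv2.resize(p[185:275,215:310],None,fx=6,fy=6,interpolation=cv2.INTER_CUBIC))
"
```

```text
clock: 4.15
position: [549.0, 56.6, 84.2]
ee_rot: [0.982, 0.189, 0.0, 0.0]
contact_force: [-3.0, -0.6, 7.6]
gripper_width: -0.1
grasp_force: 3.6
clock: 4.78
position: [555.2, 59.1, 84.0]
ee_rot: [0.982, 0.189, -0.001, 0.0]
contact_force: [-4.3, -0.9, 7.7]
gripper_width: -0.3
grasp_force: 4.2
t 4.78 tcp [555.2  59.1  84. ] in timer [-1.7 51.3 84. ] F [-4.27 -0.85  7.65] F timer [-4.29  0.8   7.65] w -0.3
```

View pics/c3.png

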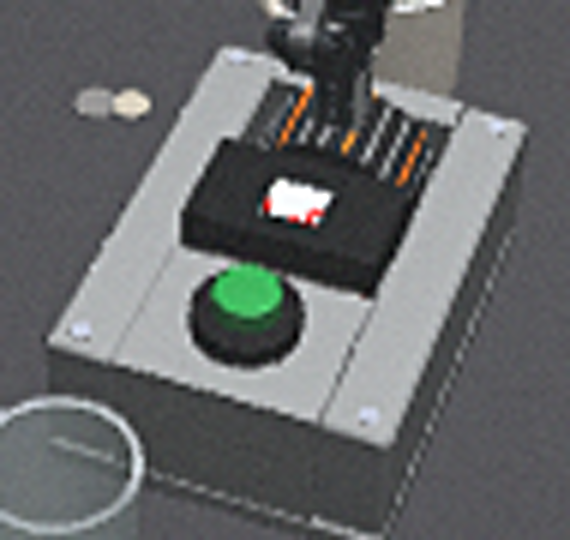

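The scene view shows the fingertip on the tread at about (345,120) and the window at (298,202) with red marks mid-change. The 4.3 N tangential force says it is rolling. I'll continue with slightly more pressure.

```bash
python3 -m handwheel '[[0.002,0,0.0004,0,0,0,-1],[0.004,0,0.0004,0,0,0,-1],[0.006,0,0.0004,0,0,0,-1],[0.008,0,0.0004,0,0,0,-1],[0.01,0,0.0004,0,0,0,-1],[0.01,0,0.0004,0,0,0,-1]]'; python3 -c "
from h import *
status()"; python3 -m handwheel '[[0,0,-0.003,0,0,0,-1],[0,0,-0.007,0,0,0,-1],[0,0,-0.007,0,0,0,-1],[-0.008,0,-0.007,0,0,0,-1],[-0.017,0,-0.007,0,0,0,-1],[-0.017,0,-0.007,0,0,0,-1],[-0.017,0,-0.007,0,0,0,-1]]'
python3 -c "
from h import *
status()
a,d=get_image('scene');b,d=get_image('top')
f=lambda p,u,v,w,h:cv2.resize(p[v:v+h,u:u+w],(390,500),interpolation=cv2.INTER_CUBIC)
cv2.imwrite('pics/c4.png',np.hstack([f(a,248,195,39,50),f(b,245,155,39,50)]))
"
```

```text
clock: 5.58
position: [564.8, 62.9, 83.7]
ee_rot: [0.982, 0.189, -0.001, 0.0]
contact_force: [-3.1, -0.8, 8.2]
gripper_width: -0.4
grasp_force: 4.2
t 5.58 tcp [564.8  62.9  83.7] in timer [ 8.6 51.3 83.7] F [-3.09 -0.75  8.17] F timer [-3.15  0.45  8.17] w -0.4
clock: 6.45
position: [549.7, 57.1, 90.0]
ee_rot: [0.982, 0.189, 0.0, 0.0]
contact_force: [-0.2, -0.4, 0.7]
gripper_width: 0.0
grasp_force: 0.0
t 6.45 tcp [549.7  57.1  90. ] in timer [-7.5 51.4 90. ] F [-0.2  -0.39  0.72] F timer [-0.33 -0.29  0.72] w 0.0
```

View pics/c4.png

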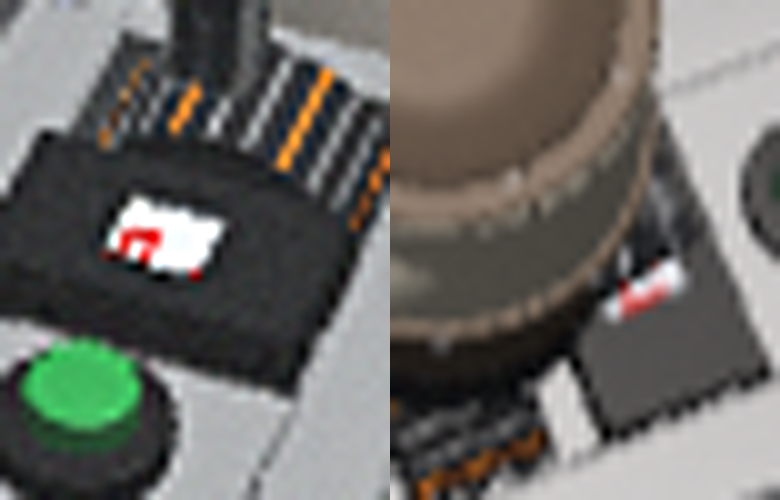

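The number is moving up out of the window: in the scene crop a red number sits at the window's left edge (130,245). Second and third strokes next.

```bash
python3 -m handwheel '[[0,0,0.004,0,0,0,-1],[0,0,0.006,0,0,0,-1],[0,0,0.0072,0,0,0,-1],[0,0,0.0072,0,0,0,-1]]'; python3 -m handwheel '[[0.002,0,0,0,0,0,-1],[0.004,0,0,0,0,0,-1],[0.006,0,0,0,0,0,-1],[0.008,0,0,0,0,0,-1],[0.010,0,0,0,0,0,-1],[0.012,0,0,0,0,0,-1],[0.014,0,0,0,0,0,-1],[0.016,0,0,0,0,0,-1],[0.017,0,0,0,0,0,-1],[0.017,0,0,0,0,0,-1]]'; python3 -c "
from h import *
status()"; python3 -m handwheel '[[0,0,-0.003,0,0,0,-1],[0,0,-0.007,0,0,0,-1],[0,0,-0.007,0,0,0,-1],[-0.008,0,-0.007,0,0,0,-1],[-0.017,0,-0.007,0,0,0,-1],[-0.017,0,-0.007,0,0,0,-1],[-0.017,0,-0.007,0,0,0,-1]]'
python3 -c "
from h import *
status()"
```

```text
clock: 7.05
position: [550.4, 57.1, 84.0]
ee_rot: [0.982, 0.189, 0.001, 0.0]
contact_force: [-1.5, -0.9, 7.5]
gripper_width: 0.2
grasp_force: 4.0
clock: 8.3
position: [564.7, 62.8, 83.7]
ee_rot: [0.982, 0.189, -0.001, 0.0]
contact_force: [-3.4, -2.1, 8.5]
gripper_width: 0.2
grasp_force: 4.2
t 8.3 tcp [564.7  62.8  83.7] in timer [ 8.6 51.2 83.7] F [-3.44 -2.07  8.46] F timer [-3.96 -0.64  8.46] w 0.2
clock: 9.18
position: [549.7, 57.1, 89.8]
ee_rot: [0.982, 0.188, 0.0, 0.0]
contact_force: [0.3, 0.3, 0.7]
gripper_width: -0.4
grasp_force: 0.0
t 9.18 tcp [549.7  57.1  89.8] in timer [-7.5 51.4 89.8] F [0.32 0.27 0.69] F timer [0.4  0.14 0.69] w -0.4
```

Now I'll back off to see the window with the arm clear.

```bash
python3 -m handwheel '[[0,0,-0.06,0,0,0,-1],[0,-0.06,-0.06,0,0,0,-1],[0,-0.12,-0.06,0,0,0,-1],[0,-0.12,-0.06,0,0,0,-1]]'
python3 -c "
from h import *
status()
a,d=get_image('scene');b,d=get_image('top');o=cv2.imread('pics/top0.png')
f=lambda p,u,v,w,h:cv2.resize(p[v:v+h,u:u+w],(260,500),interpolation=cv2.INTER_CUBIC)
cv2.imwrite('pics/c5.png',np.hstack([f(a,250,195,26,50),f(b,256,155,26,50),f(o,256,155,26,50)]))
print(proj('top',[tim(12,y,88) for y in (-15,7)]+[tim(-12,y,88) for y in (-15,7)]))
"
```

```text
clock: 9.68
position: [504.5, 171.8, 150.2]
ee_rot: [0.982, 0.191, 0.001, -0.0]
contact_force: [-0.4, -0.2, -0.7]
gripper_width: 0.3
grasp_force: 0.0
t 9.68 tcp [504.5 171.8 150.2] in timer [ -6.9 174.8 150.2] F [-0.37 -0.16 -0.7 ] F timer [-0.4  -0.01 -0.7 ] w 0.3
[[270.85815181 174.44112124]
 [263.16428615 177.58716433]
 [274.43182215 182.67356364]
 [266.71622836 185.83808246]]
```

View pics/c5.png

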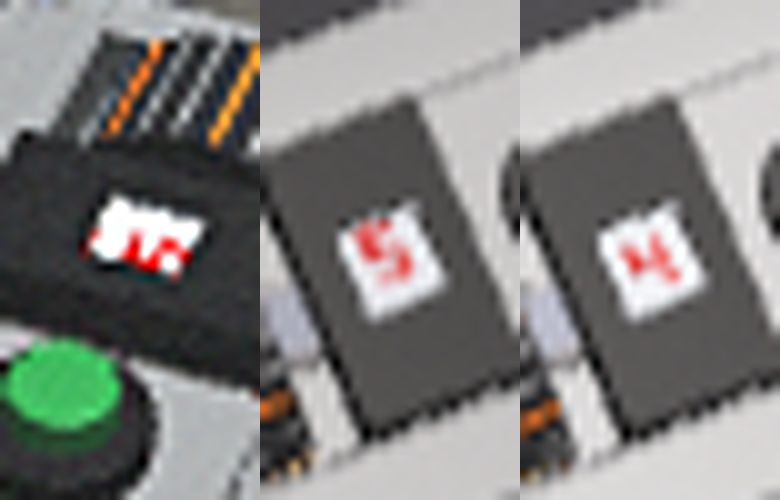

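Top view (middle, now): a 5, slightly above the window's centre at (382,250) against (390,263). On the right is the initial 4, about centred. Roughly 25 mm remains. I'll quantify from the red centroid.

```bash
cat >> h.py <<'E'
def red(b):
    h=b[165:200,255:285].astype(float);w=np.clip(h[...,2]-np.maximum(h[...,1],h[...,0])-30,0,None)
    v,u=np.mgrid[165:200,255:285];c=np.array([(u*w).sum(),(v*w).sum()])/w.sum()
    wh=(h.max(-1)>150)&(((u-270.5)**2+(v-180.5)**2)<49)
    r=np.array([u[wh].mean(),v[wh].mean()])
    print("red",c,(T.T@(ray('top',c,82)-C)).round(1),"window centroid",r,(T.T@(ray('top',r,88)-C)).round(1),"px",wh.sum())
E
python3 -c "
from h import *
red(cv2.imread('pics/top0.png'))
b,d=get_image('top');red(b);cv2.imwrite('pics/t5.png',b)"
```

```text
red [265.41078509 184.90325139] [-7.3  8.6 82. ] window centroid [268.65789474 180.77631579] [-1.5 -3.  88. ] px 76
red [265.89986559 181.89180108] [-0.3  4.2 82. ] window centroid [268.52054795 180.80821918] [-1.4 -2.6 88. ] px 73
```

```bash
sed -i "s/v,u=np.mgrid\[165:200,255:285\];c=/v,u=np.mgrid[165:200,255:285];w=w*((u-268.6)**2+(v-180.8)**2<42);c=/" h.py
python3 -c "
from h import *
red(cv2.imread('pics/top0.png'));red(cv2.imread('pics/t5.png'))"
```

```text
red [268.54994512 180.53347969] [ 0.3 -3.7 82. ] window centroid [268.65789474 180.77631579] [-1.5 -3.  88. ] px 76
red [267.67541766 179.43198091] [ 4.  -2.7 82. ] window centroid [268.52054795 180.80821918] [-1.4 -2.6 88. ] px 73
```

5 is about 4.5 mm past centre → drum ≈ 3.27, leaving about 23.7 mm. One more full stroke (~15.7 mm of roll), then ~8 mm more.

```bash
python3 -m handwheel '[[0,0.06,0,0,0,0,-1],[0,0.12,0,0,0,0,-1],[0,0.12,0,0,0,0,-1],[0,0.12,0.04,0,0,0,-1],[0,0.12,0.06,0,0,0,-1],[0,0.12,0.06,0,0,0,-1],[0,0.12,0.064,0,0,0,-1],[0,0.12,0.066,0,0,0,-1],[0,0.12,0.0672,0,0,0,-1],[0,0.12,0.0672,0,0,0,-1]]'; python3 -m handwheel '[[0.002,0,0,0,0,0,-1],[0.004,0,0,0,0,0,-1],[0.006,0,0,0,0,0,-1],[0.008,0,0,0,0,0,-1],[0.010,0,0,0,0,0,-1],[0.012,0,0,0,0,0,-1],[0.014,0,0,0,0,0,-1],[0.016,0,0,0,0,0,-1],[0.017,0,0,0,0,0,-1],[0.017,0,0,0,0,0,-1]]'; python3 -c "
from h import *
status()"; python3 -m handwheel '[[0,0,-0.003,0,0,0,-1],[0,0,-0.007,0,0,0,-1],[0,0,-0.007,0,0,0,-1],[-0.008,0,-0.007,0,0,0,-1],[-0.014,0,-0.007,0,0,0,-1],[-0.014,0,-0.007,0,0,0,-1],[-0.014,0,-0.007,0,0,0,-1]]'
python3 -m handwheel '[[0,0,0.004,0,0,0,-1],[0,0,0.006,0,0,0,-1],[0,0,0.0072,0,0,0,-1],[0,0,0.0072,0,0,0,-1],[0.002,0,0.0072,0,0,0,-1],[0.004,0,0.0072,0,0,0,-1],[0.006,0,0.0072,0,0,0,-1],[0.008,0,0.0072,0,0,0,-1],[0.009,0,0.0072,0,0,0,-1],[0.009,0,0.0072,0,0,0,-1]]'; python3 -c "
from h import *
status()"; python3 -m handwheel '[[0,0,-0.003,0,0,0,-1],[0,0,-0.007,0,0,0,-1],[0,0,-0.007,0,0,0,-1],[0,0,-0.03,0,0,0,-1],[0,0,-0.067,0,0,0,-1],[0,-0.06,-0.067,0,0,0,-1],[0,-0.12,-0.067,0,0,0,-1],[0,-0.12,-0.067,0,0,0,-1]]'
python3 -c "
from h import *
status()
b,d=get_image('top');red(b);cv2.imwrite('pics/t6.png',b);a,d=get_image('scene')
f=lambda p,u,v,w,h:cv2.resize(p[v:v+h,u:u+w],(260,500),interpolation=cv2.INTER_CUBIC)
cv2.imwrite('pics/c6.png',np.hstack([f(a,250,195,26,50),f(b,256,155,26,50)]))
"
```

```text
clock: 11.08
position: [550.6, 57.2, 84.4]
ee_rot: [0.982, 0.189, 0.001, 0.0]
contact_force: [-1.2, -1.0, 7.0]
gripper_width: 0.1
grasp_force: 3.4
clock: 12.32
position: [564.7, 62.8, 84.0]
ee_rot: [0.982, 0.189, -0.001, 0.0]
contact_force: [-4.0, -0.9, 7.2]
gripper_width: 0.1
grasp_force: 3.7
t 12.32 tcp [564.7  62.8  84. ] in timer [ 8.6 51.2 84. ] F [-3.97 -0.9   7.23] F timer [-4.03  0.64  7.23] w 0.1
clock: 13.2
position: [552.5, 58.2, 89.6]
ee_rot: [0.982, 0.189, 0.0, 0.0]
contact_force: [-0.1, -0.9, -0.6]
gripper_width: 0.4
grasp_force: 0.0
clock: 14.45
position: [560.2, 60.9, 83.5]
ee_rot: [0.982, 0.189, -0.001, 0.001]
contact_force: [-3.3, -1.4, 10.3]
gripper_width: -0.2
grasp_force: 5.0
t 14.45 tcp [560.2  60.9  83.5] in timer [ 3.6 51.1 83.5] F [-3.26 -1.38 10.27] F timer [-3.54 -0.07 10.27] w -0.2
clock: 15.45
position: [515.4, 176.2, 149.2]
ee_rot: [0.982, 0.191, 0.0, -0.0]
contact_force: [-0.8, -0.6, -0.8]
gripper_width: 0.6
grasp_force: 0.0
t 15.45 tcp [515.4 176.2 149.2] in timer [  4.8 174.8 149.2] F [-0.82 -0.64 -0.78] F timer [-1.   -0.29 -0.78] w 0.6
red [268.82248521 182.18277449] [-4.  -2.6 82. ] window centroid [268.52054795 180.80821918] [-1.4 -2.6 88. ] px 73
```

View pics/c6.png

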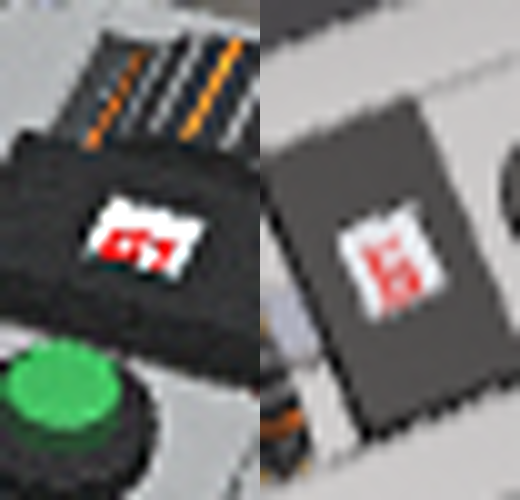

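A 6 is in the window, sitting slightly low: red centroid about 2–3 mm short of centre. I'll roll about 2.5 mm more.

```bash
python3 -m handwheel '[[-0.004,0.06,0,0,0,0,-1],[-0.004,0.12,0,0,0,0,-1],[-0.004,0.12,0,0,0,0,-1],[-0.004,0.12,0.04,0,0,0,-1],[-0.004,0.12,0.06,0,0,0,-1],[-0.004,0.12,0.06,0,0,0,-1],[-0.004,0.12,0.064,0,0,0,-1],[-0.004,0.12,0.066,0,0,0,-1],[-0.004,0.12,0.067,0,0,0,-1],[-0.004,0.12,0.067,0,0,0,-1]]'; python3 -m handwheel '[[0.001,0,0,0,0,0,-1],[0.002,0,0,0,0,0,-1],[0.003,0,0,0,0,0,-1],[0.0035,0,0,0,0,0,-1],[0.0035,0,0,0,0,0,-1]]'; python3 -c "
from h import *
status()"; python3 -m handwheel '[[0,0,-0.003,0,0,0,-1],[0,0,-0.007,0,0,0,-1],[0,0,-0.007,0,0,0,-1],[0,0,-0.03,0,0,0,-1],[0,0,-0.067,0,0,0,-1],[0,-0.06,-0.067,0,0,0,-1],[0,-0.12,-0.067,0,0,0,-1],[0,-0.12,-0.067,0,0,0,-1]]'
python3 -c "
from h import *
b,d=get_image('top');red(b);cv2.imwrite('pics/t7.png',b);a,d=get_image('scene')
f=lambda p,u,v,w,h:cv2.resize(p[v:v+h,u:u+w],(260,500),interpolation=cv2.INTER_CUBIC)
cv2.imwrite('pics/c7.png',np.hstack([f(a,250,195,26,50),f(b,256,155,26,50)]))
shift(0,-60,150)
"
```

```text
clock: 16.8
position: [558.0, 60.1, 84.3]
ee_rot: [0.982, 0.189, 0.001, 0.0]
contact_force: [-1.1, -1.1, 7.0]
gripper_width: -0.2
grasp_force: 3.5
clock: 17.42
position: [559.5, 60.6, 84.0]
ee_rot: [0.982, 0.189, -0.001, 0.0]
contact_force: [-4.4, -1.4, 7.7]
gripper_width: 0.1
grasp_force: 4.2
t 17.43 tcp [559.5  60.6  84. ] in timer [ 2.8 51.1 84. ] F [-4.42 -1.44  7.69] F timer [-4.64  0.31  7.69] w 0.1
clock: 18.42
position: [514.9, 176.1, 149.4]
ee_rot: [0.982, 0.191, 0.0, -0.0]
contact_force: [0.5, -0.8, 0.3]
gripper_width: 0.1
grasp_force: 0.0
red [268.53868402 181.61966739] [-2.4 -2.5 82. ] window centroid [268.52054795 180.80821918] [-1.4 -2.6 88. ] px 73
t 18.52 tcp [515.6 173.4 149.1] in timer [  4.  172.1 149.1] F [ 0.72 -0.45  0.05] F timer [ 0.51 -0.69  0.05] w -0.2
shift m [-0.0041  0.2321 -0.0009] rot [0.     0.0003 0.0003]
```

View pics/c7.png

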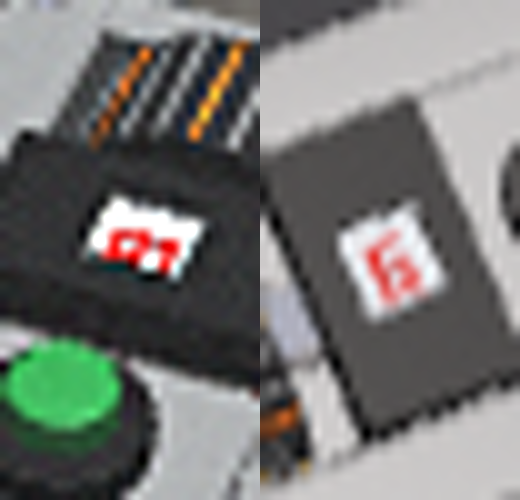

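The 6 is whole, within about 1–1.5 mm of centre (≤0.05 rad). Now the button.

```bash
python3 -m handwheel '[[-0.004,0.06,0,0,0,0,-1],[-0.004,0.12,0,0,0,0,-1],[-0.004,0.18,0,0,0,0,-1],[-0.004,0.232,0,0,0,0,-1],[-0.004,0.232,0,0,0,0,-1],[-0.004,0.232,0.03,0,0,0,-1],[-0.004,0.232,0.047,0,0,0,-1],[-0.004,0.232,0.05,0,0,0,-1],[-0.004,0.232,0.05,0,0,0,-1]]'; python3 -c "
from h import *
shift(0,-60,95)
b=cv2.imread('pics/t7.png');K=[tim(0,-60,z) for z in(85,91)];print(proj('top',K))"
```

```text
clock: 19.65
position: [598.4, -43.9, 99.6]
ee_rot: [0.982, 0.189, 0.0, 0.0]
contact_force: [0.5, 0.6, 1.1]
gripper_width: -0.0
grasp_force: 0.0
t 19.65 tcp [598.4 -43.9  99.6] in timer [  0.2 -60.4  99.6] F [0.49 0.63 1.06] F timer [0.69 0.41 1.06] w -0.0
shift m [-0.0002 -0.0004  0.0046] rot [ 0.0004 -0.0004 -0.0006]
[[288.26566988 172.37303939]
 [288.4436574  171.85769423]]
```

```bash
python3 -m handwheel '[[0,0,0.003,0,0,0,-1],[0,0,0.006,0,0,0,-1],[0,0,0.007,0,0,0,-1],[0,0,0.007,0,0,0,-1],[0,0,0.007,0,0,0,-1]]'
```

```text
clock: 20.27
position: [598.1, -44.2, 92.4]
ee_rot: [0.982, 0.188, 0.0, 0.0]
contact_force: [-0.0, -0.2, 0.0]
gripper_width: -0.1
grasp_force: 0.0
```

```bash
python3 -m handwheel '[[0,0,0.001,0,0,0,-1],[0,0,0.002,0,0,0,-1],[0,0,0.002,0,0,0,-1],[0,0,0.002,0,0,0,-1]]'
```

```text
clock: 20.78
position: [598.2, -44.2, 90.6]
ee_rot: [0.982, 0.189, 0.0, 0.0]
contact_force: [-0.9, 0.1, 3.6]
gripper_width: -0.1
grasp_force: 1.8
```

```bash
python3 -m handwheel '[[0,0,0.001,0,0,0,-1],[0,0,0.002,0,0,0,-1],[0,0,0.0025,0,0,0,-1],[0,0,0.0025,0,0,0,-1]]'
```

```text
clock: 21.28
position: [598.3, -44.2, 88.2]
ee_rot: [0.982, 0.189, 0.0, 0.0]
contact_force: [-0.5, 0.9, 5.6]
gripper_width: 0.2
grasp_force: 2.9
```

```bash
python3 -m handwheel '[[0,0,0.001,0,0,0,-1],[0,0,0.0015,0,0,0,-1],[0,0,0.0015,0,0,0,-1],[0,0,0.0015,0,0,0,-1]]'
```

```text
clock: 21.78
position: [598.3, -44.2, 87.0]
ee_rot: [0.982, 0.189, 0.0, 0.0]
contact_force: [-2.3, 0.4, 6.2]
gripper_width: -0.1
grasp_force: 3.5
```

```bash
python3 -m handwheel '[[0,0,0.0007,0,0,0,-1],[0,0,0.0007,0,0,0,-1],[0,0,0.0007,0,0,0,-1]]'; python3 -m handwheel '[[0,0,-0.003,0,0,0,-1],[0,0,-0.006,0,0,0,-1],[0,0,-0.02,0,0,0,-1],[0,0,-0.06,0,0,0,-1],[0,-0.06,-0.06,0,0,0,-1],[0,-0.12,-0.06,0,0,0,-1],[0,-0.18,-0.06,0,0,0,-1],[0,-0.23,-0.06,0,0,0,-1],[0,-0.23,-0.06,0,0,0,-1]]'
python3 -c "
from h import *
status()
b,d=get_image('top');red(b);cv2.imwrite('pics/c8.png',cv2.resize(b[110:240,190:350],None,fx=4,fy=4,interpolation=cv2.INTER_CUBIC))
"
```

```text
clock: 22.15
position: [598.3, -44.2, 86.4]
ee_rot: [0.982, 0.189, 0.0, 0.0]
contact_force: [-1.3, 0.2, 7.3]
gripper_width: -0.2
grasp_force: 3.7
clock: 23.28
position: [511.9, 172.2, 146.0]
ee_rot: [0.982, 0.191, 0.0, -0.0]
contact_force: [0.5, -0.7, 0.1]
gripper_width: 0.4
grasp_force: 0.0
t 23.27 tcp [511.9 172.2 146. ] in timer [  0.2 172.4 146. ] F [ 0.54 -0.71  0.09] F timer [ 0.24 -0.86  0.09] w 0.4
red [268.55014535 181.6315407 ] [-2.4 -2.5 82. ] window centroid [268.52054795 180.80821918] [-1.4 -2.6 88. ] px 73
```

View pics/c8.png

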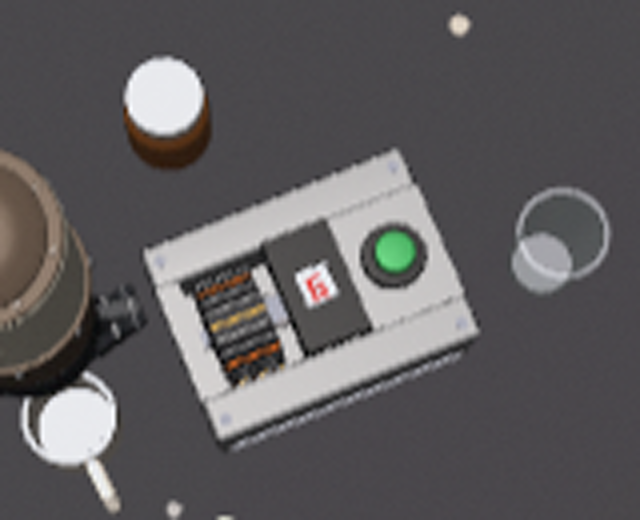

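The 6 stands in the window at (318,287) and the green button is up at (395,250). The jar, glass and mug are undisturbed and the arm is clear.

```bash
python3 -c "
from bench import *
print(job_done())"
```

```text
the job is handed in; nothing more can be done
None
```

The timer's 6 is whole in the window, about 1–2 mm off centre. Start was then pressed (7.3 N) and let go, the highest force I read on the timer was about 10 N, the mug, glass and jar were not touched, and the job was handed in at about 23 s; no verdict was returned.

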